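Weight the stand base before its rod is fitted

TASK

Pick up the tall steel weight sleeve and slide it over the short upright post of the stand with the rectangular base plate, lowering it in the gripper and not dropping it, until it stands flat on the plate; then let go. Leave the low ring where it lies.

Things in the scene. Friction and masses are not known exactly. Their poses are not given: they have to be found in the camera images.
- sleeve: The tall one of two plain steel rings, loose, upright on the bench: a weight sleeve, a tube open at both ends, outer diameter 54 mm, bore 40 mm, wall 7 mm, height 45 mm, about 0.36 kg. Origin on its axis at the underside; z is its axis, up.
- low_ring: The low steel ring, loose, flat on the bench: same outer diameter 54 mm and bore 40 mm, but only 15 mm high. To be left alone. Origin on its axis at the underside, z up.
- plate_stand: Stand with a RECTANGULAR dark grey base plate, 140 mm by 100 mm, 12 mm thick, fixed to the bench, with a short upright steel post of 16 mm diameter whose tapered tip (8 mm at the very top) is 82 mm above the bench, 70 mm above the plate. Origin on the post's axis at bench height (the plate's top is at z = +12 mm); z up; the plate reaches 45 mm from the post to its -x side, 95 mm to its +x side and 50 mm to both y sides.
- disc_stand: Stand with a ROUND dark grey base disc, 116 mm diameter and 12 mm thick, fixed to the bench, with the same post in its middle. Not the one to load. Origin on the post's axis at bench height, z up.

How it is judged:
By the outcome, as a careful person would: the job done as asked, in the order asked, and still so for the second after the job is handed in, with the robot touching nothing.
It also fails if it takes over 43 s, if anything falls off the work surface, if the arm or the gripper's body presses on something with over 40 N, if the wrist force passes 120 N, or if a joint passes its speed limit or range.

ROBOT

A 7-joint arm with a two-finger parallel gripper is mounted at the origin on the work surface. World frame = base frame: x ahead of the robot, y to its left, z up, the work surface at z = 0. Lengths are in m, angles in rad, forces in N, time in s.
With the tool pointing down it reaches from about 0.4 to 0.875 m from the base axis. Payload 19.3 kg.
Tool frame: the origin (TCP) lies midway between the tips of the shut fingers; the grasp point (between the pads) lies 19 mm behind it (bot.grip_point_offset is the distance from the TCP to the grasp point, in m); z points along the fingers, y is the direction in which the jaws open and shut (so a half turn about z gives the same grasp; the last joint's range is limited). The gripper opens to 85 mm and grips with 20 to 120 N. Pads are 22 mm wide; open, the fingers measure 114 mm over their backs; the gripper's body (76 mm by 85 mm) begins 54 mm behind the grasp point. The pads swing forward as they close: fully open they stand 13 mm farther back than shut.
Start: joints at [-1.193, 0.521, -0.036, 1.599, 0.021, 1.021, -0.113], TCP at [0.271, 0.563, 0.231] pointing down, gripper open.
Joint ranges: [-2.91, 2.91], [-0.3, 2.13], [-1.5, 1.42], [0.17, 2.43], [-1.26, 4.41], [0.16, 1.93], [-2.52, 2.52]. Speed limits (rad/s): [1.89, 1.89, 2.39, 2.39, 3.01, 3.01, 3.01].

INTERFACE

Orientations are given as [roll, pitch, yaw] about the fixed x, y, z axes, in that order (R = Rz(yaw) Ry(pitch) Rx(roll)).
In Python, from workcell import bot, viewer, workorder gives the robot as it stands.
- The arm moves only by the tool move_arm, never from a script. Its argument "plan" is a list of rows, each a list of 6 numbers: the shift along the tool's x, y, z scaled (see below), then the turn, a rotation vector about the tool's x, y, z scaled (see below). A call has 1 to 5 rows; each row shifts and turns the commanded pose from where the row before left it, along the tool's axes as they then stand; what a row does not reach is not made up. The controller multiplies each number of a shift by 0.025 m and each number of a turn by pi rad. A row lasts 1/10 s, in which the tool goes at most 50 mm and 8.59 degrees, less where a joint would pass 70% of its speed; a pose out of reach is approached as far as the arm can. A call with a number of a shift or a turn outside -1 to 1 is refused whole. A call with a gripper value outside its range is refused whole. "claw" is the closure, from -1 (fully open) to 1 (shut), so that 0 is half open, set as the call begins (left out, the last holds). The fingers move at their own pace and stop on an object; "force" is the grip in N (left out, the last holds). Time passes only in rows, so rows that do not move let the fingers close. It gives the time, the measured TCP pose, the force and the opening at its end, in the units of the state.
- bot.observe(): the state, without advancing time (a new reading comes with each control period).
- viewer.grab_frame(name): name is "side" or "top" or "wrist"; returns the picture (420x560x3 uint8, red, green, blue); there is no depth.
- viewer.camera_info(name): a dict with "K" (3x3 intrinsics, pixels), "D" ([k1, k2, p1, p2, k3] as OpenCV has them; the pictures are not rectified), "R" (3x3) and "t" (3): a world point X has camera coordinates R X + t. Camera axes: x right, y down, z forward; pixel columns grow to the right and rows downward; lengths in m; the calibration is good to about 2 mm. A picture is of the moment at which its call begins: read the wrist's pose just before it. camera_info takes no time and is no camera call; for the wrist camera it gives the pose at the moment of the call.
- workorder.job_done(): hands the job in, once; it reports no verdict.
The state is a dict: "clock": time; "qpos": joint angles; "qd": joint speeds; "joint_efforts": joint torques, N m; "position": TCP position; "tool_rot": TCP orientation; "force": force on the tool from outside, world axes, zero at the start; "moment": the same for the moment, N m; "grip_width": finger opening in m.
Only numpy, scipy, OpenCV 4.12 (cv2) and the standard library are available. Lean on these libraries where they do the work, as an engineer would, in place of code of your own. Each camera call takes 0.05 s, during which the arm holds its last target.

## Working session

There is one attempt and no reset: what is moved stays moved. The work goes in short steps, Python scripts to look and compute and a tool call to move; the robot and the scene stay as the last step left them, time stands still between calls to the robot, and variables do not carry over. Pictures are saved under pics/ and viewed, and the job is handed in when it is done.

Besides the shell and the picture viewer there is one more tool, called after "Emit:" in YAML: its name, and indented under it one key for each argument. move_arm: Moves the arm, as the interface text tells. Shifts and turns lie within -1 to 1; 1 stands for 0.025 m of shift or pi rad of turn. Its arguments: {"type":"object","properties":{"plan":{"type":"array","items":{"type":"array","items":{"type":"number"}}},"claw":{"type":"number"},"force":{"type":"number"}},"required":["plan"]}

```bash
mkdir -p pics; python3 - <<'E'
from workcell import bot, viewer
import cv2
print(bot.observe())
for n in ("side","top","wrist"):
    i=viewer.camera_info(n); print(n,i)
    cv2.imwrite(f"pics/{n}0.png",viewer.grab_frame(n)[:,:,::-1])
E
```

```text
{'clock': 0.0, 'qpos': array([-1.19320623,  0.52200557, -0.03631636,  1.5999745 ,  0.02116274,
        1.02108552, -0.11281695]), 'qd': array([-0.00081864,  0.00081889,  0.00010763, -0.00130222, -0.00143005,
        0.00066862,  0.00066353]), 'joint_efforts': array([-1.75383630e-03, -9.27115917e+01,  1.97867543e+00, -3.69941711e+01,
        1.76459318e-02,  8.20100162e-03, -8.01709291e-06]), 'position': array([0.2704996, 0.5630787, 0.2307431]), 'tool_rot': array([-3.14050417e+00,  5.03461608e-05,  2.69374599e+00]), 'force': array([-0.08147547, -0.08902122, -0.63658052]), 'moment': array([0.01736727, 0.01912961, 0.00944754]), 'grip_width': 0.08538849511194976}
side {'K': array([[503.82582454,   0.        , 272.8193626 ],
       [  0.        , 503.82582454, 207.9369572 ],
       [  0.        ,   0.        ,   1.        ]]), 'D': array([0.00861962, 0.        , 0.        , 0.        , 0.        ]), 'R': array([[ 0.88488779, -0.46578338, -0.00440907],
       [-0.32852424, -0.61735884, -0.71480059],
       [ 0.33022026,  0.6339668 , -0.69931443]]), 't': array([-0.4730911 ,  0.21893159,  0.
[... 206 characters left out ...]
       ,  0.        ,  0.        ,  0.        ]), 'R': array([[-0.00755467, -0.99980299, -0.01835481],
       [-0.98840188,  0.01025009, -0.15151453],
       [ 0.15167281,  0.01699729, -0.9882846 ]]), 't': array([0.02362377, 0.576778  , 1.05636277])}
wrist {'K': array([[368.6765633 ,   0.        , 284.16994766],
       [  0.        , 368.6765633 , 211.40402936],
       [  0.        ,   0.        ,   1.        ]]), 'D': array([-0.05312044,  0.        ,  0.        ,  0.        ,  0.        ]), 'R': array([[ 0.43285009,  0.90146455, -0.00156701],
       [ 0.86795608, -0.41628976,  0.27084145],
       [ 0.24350164, -0.11859384, -0.9626227 ]]), 't': array([-0.62414412, -0.03644381,  0.37802905])}
```

View pics/top0.png

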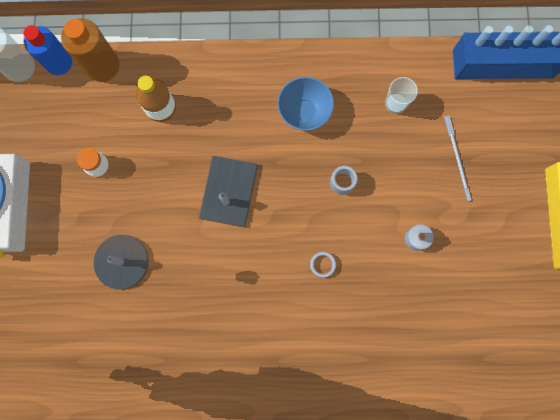

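View pics/side0.png

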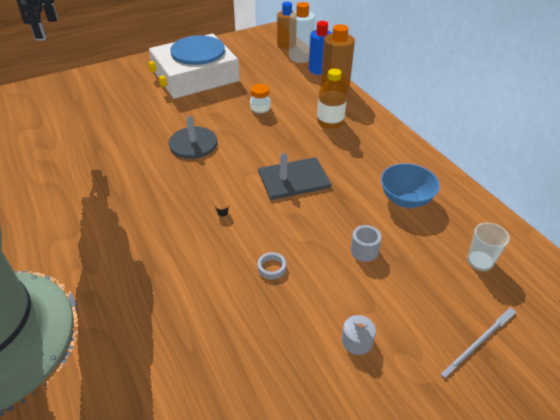

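View pics/wrist0.png

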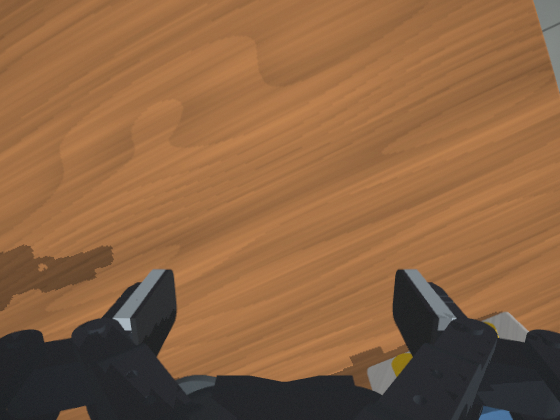

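The top view shows the sleeve at about (344,180), the low ring at (322,265), the rectangular plate at (230,192) and the round disc at (121,262). The side view shows the same layout. I'll zoom in to measure.

```bash
python3 - <<'E'
import cv2,numpy as np
t=cv2.imread('pics/top0.png');s=cv2.imread('pics/side0.png')
def c(im,x,y,w,h,k): return cv2.resize(im[y:y+h,x:x+w],None,fx=k,fy=k,interpolation=cv2.INTER_CUBIC)
a=np.hstack([c(t,315,155,60,50,6),c(t,190,145,80,100,3)]+[]) if 0 else None
A=c(t,190,150,74,84,5);B=c(t,320,155,54,54,5)
C=c(s,255,145,80,60,5);D=c(s,340,215,54,54,5)
def pad(i,h,w): o=np.zeros((h,w,3),np.uint8);o[:i.shape[0],:i.shape[1]]=i;return o
cv2.imwrite('pics/z1.png',np.hstack([pad(A,420,370),pad(B,420,270)]))
cv2.imwrite('pics/z2.png',np.hstack([pad(C,300,400),pad(D,300,270)]))
E
```

```text
(no output)
```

View pics/z1.png

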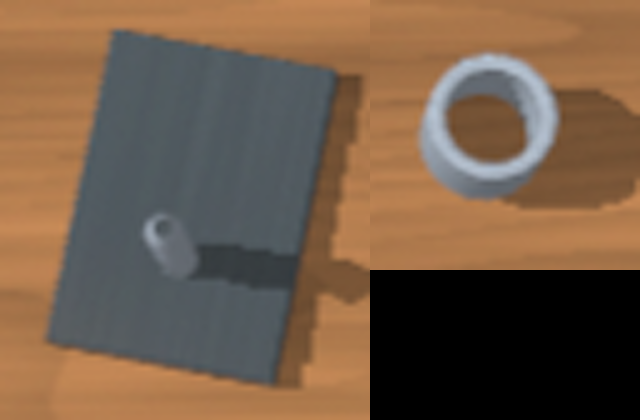

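View pics/z2.png

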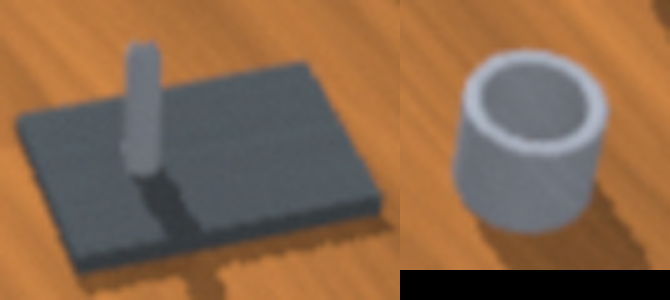

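```bash
cat > h.py <<'E'
import numpy as np, cv2
from scipy.optimize import least_squares
from workcell import viewer, bot
CI={n:viewer.camera_info(n) for n in('side','top')}
def proj(c,X):
    X=np.atleast_2d(np.array(X,float));return cv2.projectPoints(X,cv2.Rodrigues(c['R'])[0],c['t'],c['K'],c['D'])[0][:,0]
def onplane(c,uv,z):
    p=cv2.undistortPoints(np.array([[uv]],float),c['K'],c['D'])[0,0]
    d=c['R'].T@np.array([p[0],p[1],1]);o=-c['R'].T@c['t'];return (o+d*(z-o[2])/d[2])
E
python3 - <<'E'
from h import *
def cr(o,k,pts): return [(o[0]+x/k-.4,o[1]+y/k-.4) for x,y in pts]
T=cr((190,150),5,[(115,30),(335,70),(275,383),(47,342),(161,222),(182,268)])
S=cr((255,145),5,[(305,62),(380,197),(80,262),(15,118),(143,43),(143,172)])
Z=[.012]*4+[.082,.012]
for n,P in(('top',T),('side',S)):
    print(n)
    W=[onplane(CI[n],p,z) for p,z in zip(P,Z)]
    for w in W: print(w.round(4))
    # fit pose from corners: canonical corners
    W=np.array(W)
# joint fit of corners; corner order top: (img TL,TR,BR,BL)
def fit(order):
    L=np.array([(.095,.05),(.095,-.05),(-.045,-.05),(-.045,.05)])
    def r(p,ret=0):
        c,s=np.cos(p[2]),np.sin(p[2]);X=np.array([(p[0]+c*a-s*b,p[1]+s*a+c*b,.012) for a,b in L])
        X=np.vstack([X,[p[0],p[1],.082],[p[0],p[1],.012]])
        return np.concatenate([(proj(CI['top'],X)-T).ravel(),(proj(CI['side'],X)-np.array(S)[order]).ravel()])
    return least_squares(r,[.5,.1,0.1],loss='soft_l1')
o=[0,1,2,3,4,5]
for k in ([0,1,2,3,4,5],[1,2,3,0,4,5],[3,0,1,2,4,5]):
    q=fit(k);print(k,q.x,q.cost);
    if q.cost<40: print(q.fun.reshape(-1,2).round(1))
st=cr((320,155),5,[(120.5,116.5)])[0];ss=cr((340,215),5,[(135,102)])[0]
print('sleeve',onplane(CI['top'],st,.045),onplane(CI['side'],ss,.045))
E
```

```text
top
[0.7226 0.1445 0.012 ]
[0.7036 0.0492 0.012 ]
[0.5676 0.0751 0.012 ]
[0.5861 0.1722 0.012 ]
[0.6234 0.1162 0.082 ]
[0.6175 0.1148 0.012 ]
side
[0.7228 0.146  0.012 ]
[0.703  0.0507 0.012 ]
[0.5691 0.0753 0.012 ]
[0.5871 0.1729 0.012 ]
[0.6205 0.1156 0.082 ]
[0.6202 0.1135 0.012 ]
[0, 1, 2, 3, 4, 5] [ 0.62067398  0.11534522 -0.19117347] 3.5150658692340664
[[-0.9 -0.4]
 [ 0.5 -0.4]
 [ 0.1  0.3]
 [-0.4  0.1]
 [ 0.4  1.3]
 [-0.2 -1.5]
 [ 0.1 -0.2]
 [ 1.2  0.5]
 [-0.7  0.5]
 [-0.4  0.1]
 [ 0.1  0. ]
 [-0.2 -0.6]]
[1, 2, 3, 0, 4, 5] [ 0.62063586  0.11549907 -0.23622278] 218.22420024126535
[3, 0, 1, 2, 4, 5] [ 0.62057372  0.11519344 -0.18067333] 223.8408175490999
sleeve [ 0.66217636 -0.13326395  0.045     ] [ 0.66309026 -0.13214971  0.045     ]
```

Post at about (0.621, 0.115) and sleeve at about (0.6626, -0.1327), with both cameras agreeing within 1.5 mm. I'll keep the current yaw and travel to the sleeve.

Emit:
move_arm:
  plan:
    - [-1,-0.7,0.1,0,0,0]
    - [-1,-0.7,0.1,0,0,0]
    - [-1,-0.7,0.1,0,0,0]
    - [-1,-0.7,0.1,0,0,0]
    - [-1,-0.7,0.1,0,0,0]
  claw: -1

```text
clock: 0.65
position: [0.3458, 0.4291, 0.2186]
tool_rot: [-3.141, -0.0, 2.694]
force: [1.2, -0.2, -0.0]
grip_width: 0.0854
```

Emit:
move_arm:
  plan:
    - [-1,-0.7,0.1,0,0,0]
    - [-1,-0.7,0.1,0,0,0]
    - [-1,-0.7,0.1,0,0,0]
    - [-1,-0.7,0.1,0,0,0]
    - [-1,-0.7,0.1,0,0,0]

```text
clock: 1.15
position: [0.4206, 0.2961, 0.2061]
tool_rot: [-3.141, -0.0, 2.694]
force: [0.2, 1.2, 0.4]
grip_width: 0.0857
```

Emit:
move_arm:
  plan:
    - [-1,-0.7,0.1,0,0,0]
    - [-1,-0.7,0.1,0,0,0]
    - [-1,-0.7,0.1,0,0,0]
    - [-1,-0.7,0.1,0,0,0]
    - [-1,-0.7,0.1,0,0,0]

```text
clock: 1.65
position: [0.4954, 0.1632, 0.1936]
tool_rot: [-3.141, -0.0, 2.694]
force: [0.7, 0.4, -0.2]
grip_width: 0.0852
```

Emit:
move_arm:
  plan:
    - [-1,-0.7,0.1,0,0,0]
    - [-1,-0.7,0.1,0,0,0]
    - [-1,-0.7,0.1,0,0,0]
    - [-1,-0.7,0.1,0,0,0]
    - [-1,-0.7,0.1,0,0,0]

```text
clock: 2.15
position: [0.5702, 0.0302, 0.1811]
tool_rot: [-3.141, -0.0, 2.694]
force: [0.3, 0.5, 0.5]
grip_width: 0.0855
```

```bash
cat >> h.py <<'E'
from scipy.spatial.transform import Rotation as Ro
def delta(target):
    o=bot.observe();R=Ro.from_euler('xyz',o['tool_rot']).as_matrix()
    print(o['clock'],o['position'].round(4),o['tool_rot'].round(4),o['force'].round(1),o['grip_width'].round(4),'q',o['qpos'].round(2))
    print('units',(R.T@(np.array(target)-o['position'])/.025).round(2))
E
python3 -c "
from h import *
delta([.6626,-.1327,.11])"
```

```text
Traceback (most recent call last):
  File "h.py", line 13, in delta
    print(o['clock'],o['position'].round(4),o['tool_rot'].round(4),o['force'].round(1),o['grip_width'].round(4),'q',o['qpos'].round(2))
                                                                                       ^^^^^^^^^^^^^^^^^^^^^
AttributeError: 'float' object has no attribute 'round'
```

```bash
sed -i "s/o\['grip_width'\].round(4)/round(o['grip_width'],4)/" h.py
python3 -c "
from h import *
delta([.6626,-.1327,.11])"
```

```text
2.15 [0.5702 0.0302 0.1811] [-3.1415e+00 -3.0000e-04  2.6938e+00] [0.3 0.5 0.5] 0.0855 q [-0.21  0.5   0.08  1.8  -0.05  0.85  1.01]
units [-6.16 -4.27  2.84]
```

Emit:
move_arm:
  plan:
    - [-0.9,-0.6,0.4,0,0,0]
    - [-0.9,-0.6,0.4,0,0,0]
    - [-0.9,-0.6,0.4,0,0,0]
    - [-0.9,-0.6,0.4,0,0,0]
    - [-0.9,-0.6,0.4,0,0,0]

```text
clock: 2.65
position: [0.639, -0.0859, 0.1306]
tool_rot: [-3.141, -0.0, 2.694]
force: [-0.3, 0.7, 0.7]
grip_width: 0.0852
```

Emit:
move_arm:
  plan:
    - [-0.9,-0.6,0.4,0,0,0]
    - [-0.76,-0.67,0.4,0,0,0]
    - [0,0,0,0,0,0]
    - [0,0,0,0,0,0]

```text
clock: 3.05
position: [0.662, -0.1319, 0.1107]
tool_rot: [-3.141, -0.001, 2.693]
force: [0.3, 1.1, 0.1]
grip_width: 0.0853
```

```bash
python3 - <<'E'
from h import *
delta([.6626,-.1327,.01])
c=viewer.camera_info('wrist'); im=viewer.grab_frame('wrist')[:,:,::-1].copy()
th=np.linspace(0,2*np.pi,60)
cv2.imwrite('pics/w1raw.png',im)
for r,z,col in((.027,.045,(0,255,0)),(.02,.045,(0,0,255))):
    p=proj(c,[(.6626+r*np.cos(t),-.1327+r*np.sin(t),z) for t in th]); cv2.polylines(im,[p.round().astype(int)],True,col,1)
cv2.imwrite('pics/w1.png',im)
E
```

```text
3.05 [ 0.662  -0.1319  0.1107] [-3.1413e+00 -1.0000e-03  2.6929e+00] [0.3 1.1 0.1] 0.0853 q [ 0.06  0.74  0.07  1.55 -0.07  0.86  1.28]
units [-0.04 -0.02  4.03]
```

View pics/w1.png

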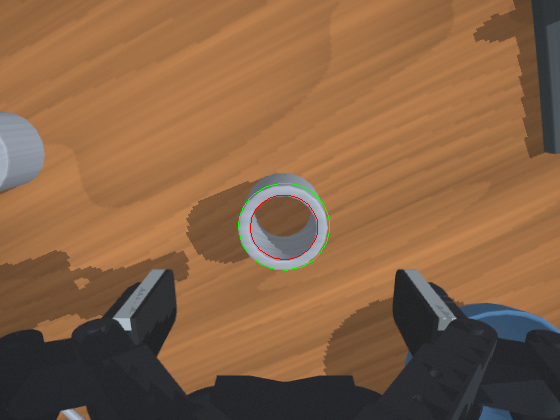

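The model rim overlays the sleeve exactly at (284,228), centred between the pads at columns 172 and 395. Descending.

Emit:
move_arm:
  plan:
    - [-0.04,-0.02,0.9,0,0,0]
    - [0,0,0.9,0,0,0]
    - [0,0,0.9,0,0,0]
    - [0,0,0.7,0,0,0]
    - [0,0,0.6,0,0,0]

```text
clock: 3.6
position: [0.663, -0.1316, 0.0105]
tool_rot: [3.141, -0.0, 2.695]
force: [0.9, -0.1, -0.5]
grip_width: 0.0852
```

Emit:
move_arm:
  plan:
    - [0,0,0,0,0,0]
    - [0,0,0,0,0,0]
    - [0,0,0,0,0,0]
    - [0,0,0,0,0,0]
    - [0,0,0,0,0,0]
  claw: 1
  force: 50

```text
clock: 4.1
position: [0.6637, -0.1325, 0.0124]
tool_rot: [3.141, 0.001, 2.694]
force: [-1.8, -0.6, 7.4]
grip_width: 0.0516
```

Emit:
move_arm:
  plan:
    - [0,0,0,0,0,0]
    - [0,0,0,0,0,0]
    - [0,0,0,0,0,0]

```text
clock: 4.4
position: [0.6637, -0.1325, 0.0124]
tool_rot: [3.141, 0.001, 2.694]
force: [-0.7, 0.8, 8.0]
grip_width: 0.0519
```

```bash
python3 - <<'E'
from h import *
im=viewer.grab_frame('wrist')[:,:,::-1]
cv2.imwrite('pics/w2.png',im)
s=viewer.grab_frame('side')[:,:,::-1]
cv2.imwrite('pics/s2.png',cv2.resize(s[150:290,290:470],None,fx=4,fy=4,interpolation=cv2.INTER_CUBIC))
E
```

```text
(no output)
```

View pics/w2.png

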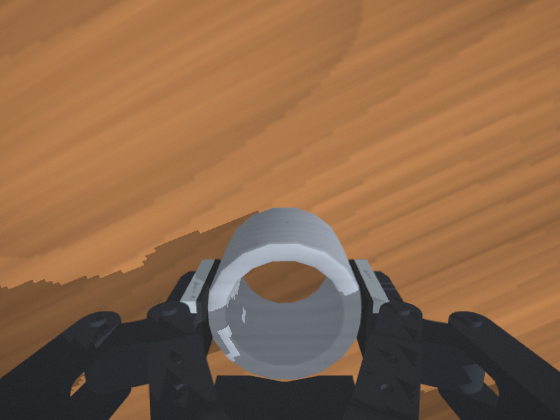

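View pics/s2.png

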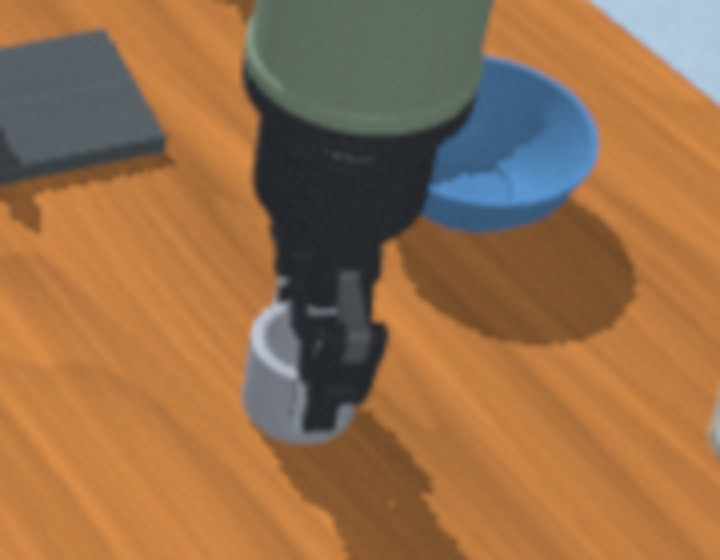

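The sleeve is gripped centrally and upright at (284,310), with the fingertips just clear of the bench. Lifting.

Emit:
move_arm:
  plan:
    - [0,0,-0.3,0,0,0]
    - [0,0,-0.7,0,0,0]
    - [0,0,-1,0,0,0]
    - [0,0,-1,0,0,0]
    - [0,0,-1,0,0,0]
  force: 70

```text
clock: 5.0
position: [0.663, -0.1325, 0.1137]
tool_rot: [3.141, 0.001, 2.694]
force: [1.5, 0.8, -4.0]
grip_width: 0.0514
```

Emit:
move_arm:
  plan:
    - [0,0,-0.8,0,0,0]
    - [0,0,-0.5,0,0,0]
    - [0,0,0,0,0,0]

```text
clock: 5.3
position: [0.6638, -0.1326, 0.1462]
tool_rot: [3.141, 0.003, 2.694]
force: [0.0, 0.1, -3.7]
grip_width: 0.0519
```

```bash
python3 -c "
from h import *
delta([.6207,.1153,.14])"
```

```text
5.3 [ 0.6638 -0.1326  0.1462] [3.1406e+00 2.9000e-03 2.6936e+00] [ 0.   0.1 -3.7] 0.0519 q [ 0.06  0.69  0.08  1.53 -0.06  0.92  1.28]
units [5.85 8.19 0.24]
```

Emit:
move_arm:
  plan:
    - [0.4,0.6,0,0,0,0]
    - [0.6,0.84,0,0,0,0]
    - [0.6,0.84,0,0,0,0]
    - [0.6,0.84,0,0,0,0]
    - [0.6,0.84,0,0,0,0]

```text
clock: 5.8
position: [0.6418, -0.0111, 0.1426]
tool_rot: [-3.141, -0.002, 2.694]
force: [0.2, 0.3, -3.6]
grip_width: 0.0519
```

Emit:
move_arm:
  plan:
    - [0.6,0.84,0,0,0,0]
    - [0.6,0.84,0,0,0,0]
    - [0.6,0.84,0,0,0,0]
    - [0.6,0.84,0,0,0,0]
    - [0.4,0.5,0,0,0,0]

```text
clock: 6.3
position: [0.6203, 0.1072, 0.1428]
tool_rot: [-3.141, -0.002, 2.696]
force: [0.5, -0.6, -3.6]
grip_width: 0.0516
```

Emit:
move_arm:
  plan:
    - [0.25,0.35,0,0,0,0]
    - [0,0,0,0,0,0]
    - [0,0,0,0,0,0]

```text
clock: 6.6
position: [0.6198, 0.1139, 0.1436]
tool_rot: [-3.141, 0.0, 2.693]
force: [-0.7, -1.7, -3.3]
grip_width: 0.0514
```

```bash
python3 - <<'E'
from h import *
delta([.6207,.1153,.14])
for n,(x,y) in(('wrist',(0,0)),('side',(200,60)),('top',(160,120))):
    c=viewer.camera_info(n); im=viewer.grab_frame(n)[:,:,::-1].copy()
    o=bot.observe();R=Ro.from_euler('xyz',o['tool_rot']).as_matrix();p0=o['position']
    th=np.linspace(0,2*np.pi,60)
    for zz,col in((.0124,(0,255,0)),(.0124-.045,(0,255,255))):   # base / top along tool z
        p=proj(c,[p0+R@np.array([.027*np.cos(t),.027*np.sin(t),zz]) for t in th]);cv2.polylines(im,[(p*8).round().astype(int)],True,col,1,cv2.LINE_AA,3)
    p=proj(c,[(.6207,.1153,.082)]).round().astype(int)[0];cv2.circle(im,tuple(map(int,p)),2,(0,0,255),-1)
    if n!='wrist': im=cv2.resize(im[y:y+140,x:x+180],None,fx=4,fy=4,interpolation=cv2.INTER_CUBIC)
    cv2.imwrite(f'pics/{n}3.png',im)
E
```

```text
6.6 [0.6198 0.1139 0.1436] [-3.1409e+00  2.0000e-04  2.6930e+00] [-0.7 -1.7 -3.3] 0.0514 q [-0.33  0.63  0.08  1.67 -0.06  0.85  0.9 ]
units [-0.01  0.07  0.15]
```

View pics/wrist3.png

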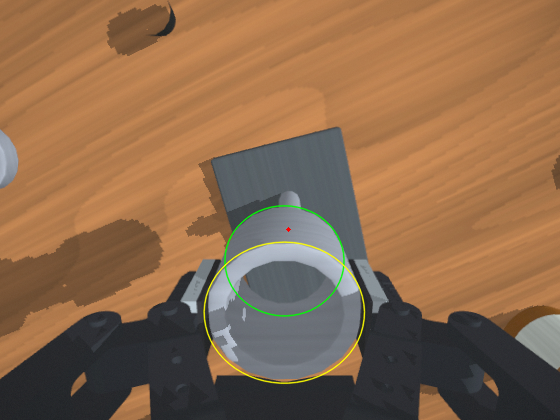

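View pics/side3.png

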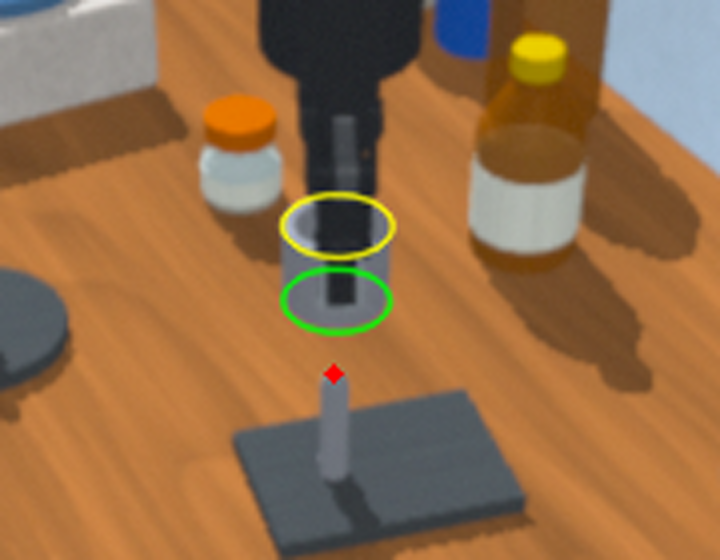

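View pics/top3.png

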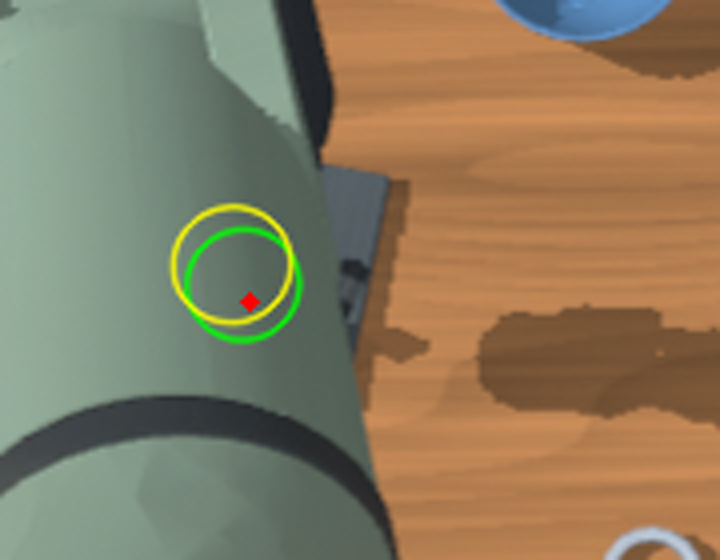

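The side view has the sleeve directly over the post tip, marked at (333,373) in the crop. In the wrist view the post lines up with the sleeve column at 284–289. The fit has 12 mm of radial clearance, so I'm lowering slowly and watching force.

Emit:
move_arm:
  plan:
    - [0,0.06,0.5,0,0,0]
    - [0,0,0.5,0,0,0]
    - [0,0,0.5,0,0,0]
    - [0,0,0.4,0,0,0]
    - [0,0,0.3,0,0,0]

```text
clock: 7.25
position: [0.6199, 0.1162, 0.0873]
tool_rot: [-3.141, -0.001, 2.694]
force: [0.6, -1.2, -3.7]
grip_width: 0.0518
```

```bash
python3 - <<'E'
from h import *
delta([.6207,.1153,.0244])
a=viewer.grab_frame('side')[60:200,200:380,::-1]
cv2.imwrite('pics/s4.png',cv2.resize(a,None,fx=4,fy=4,interpolation=cv2.INTER_CUBIC))
cv2.imwrite('pics/w4.png',viewer.grab_frame('wrist')[:,:,::-1])
E
```

```text
7.25 [0.6199 0.1162 0.0873] [-3.1407e+00 -9.0000e-04  2.6938e+00] [ 0.6 -1.2 -3.7] 0.0518 q [-0.33  0.71  0.07  1.69 -0.07  0.74  0.9 ]
units [-0.05 -0.02  2.52]
```

View pics/s4.png

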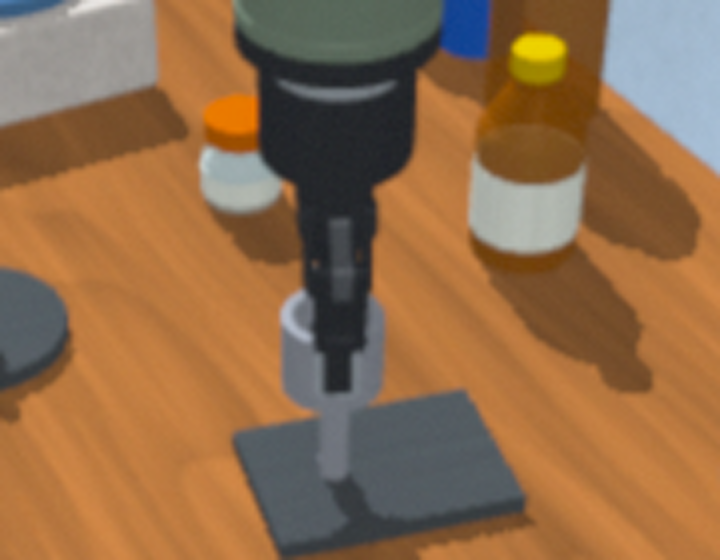

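View pics/w4.png

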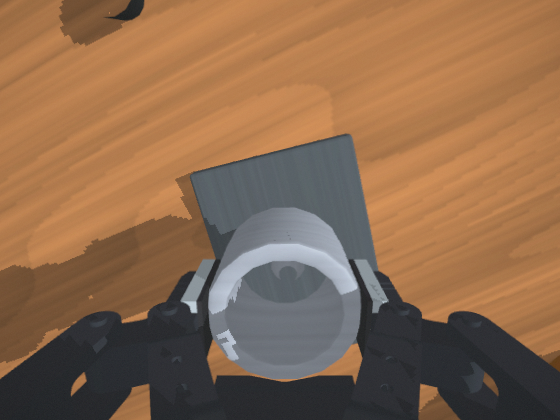

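The wrist view shows the post tip inside the bore at (288,272), centred left to right. Force is only the weight. Continuing down.

Emit:
move_arm:
  plan:
    - [-0.03,-0.02,0.4,0,0,0]
    - [0,0,0.4,0,0,0]
    - [0,0,0.4,0,0,0]
    - [0,0,0.4,0,0,0]
    - [0,0,0.3,0,0,0]

```text
clock: 7.85
position: [0.6205, 0.1156, 0.0401]
tool_rot: [-3.141, -0.001, 2.694]
force: [-0.0, -1.1, -3.4]
grip_width: 0.0517
```

Emit:
move_arm:
  plan:
    - [0,0,0.2,0,0,0]
    - [0,0,0.1,0,0,0]
    - [0,0,0.1,0,0,0]
    - [0,0,0,0,0,0]

```text
clock: 8.25
position: [0.6208, 0.1156, 0.0312]
tool_rot: [-3.142, 0.0, 2.694]
force: [-0.8, 1.0, -3.4]
grip_width: 0.0518
```

Emit:
move_arm:
  plan:
    - [0,0,0.08,0,0,0]
    - [0,0,0.06,0,0,0]
    - [0,0,0.06,0,0,0]
    - [0,0,0,0,0,0]

```text
clock: 8.65
position: [0.6207, 0.1156, 0.0261]
tool_rot: [-3.141, -0.0, 2.694]
force: [-0.5, -0.2, -2.8]
grip_width: 0.0514
```

Emit:
move_arm:
  plan:
    - [0,0,0.03,0,0,0]
    - [0,0,0.03,0,0,0]
    - [0,0,0.03,0,0,0]
    - [0,0,0,0,0,0]

```text
clock: 9.05
position: [0.6208, 0.1156, 0.0245]
tool_rot: [3.141, 0.0, 2.694]
force: [-3.4, -1.2, 5.9]
grip_width: 0.0516
```

Contact at z = 0.0245, where 0.0244 was expected, with the force turning upward to +5.9 N. The sleeve is seated, so I'm letting go.

Emit:
move_arm:
  plan:
    - [0,0,0,0,0,0]
    - [0,0,0,0,0,0]
    - [0,0,0,0,0,0]
    - [0,0,0,0,0,0]
    - [0,0,0,0,0,0]
  claw: -1

```text
clock: 9.55
position: [0.6208, 0.1156, 0.024]
tool_rot: [3.142, 0.0, 2.694]
force: [-0.1, 0.1, 0.8]
grip_width: 0.0854
```

```bash
python3 - <<'E'
from h import *
delta([.6207,.1153,.0244])
a=viewer.grab_frame('side')[60:200,200:380,::-1]
cv2.imwrite('pics/s5.png',cv2.resize(a,None,fx=4,fy=4,interpolation=cv2.INTER_CUBIC))
cv2.imwrite('pics/w5.png',viewer.grab_frame('wrist')[:,:,::-1])
E
```

```text
9.55 [0.6208 0.1156 0.024 ] [3.1416 0.     2.6937] [-0.1  0.1  0.8] 0.0854 q [-0.32  0.8   0.06  1.71 -0.07  0.63  0.9 ]
units [-0.   -0.01 -0.01]
```

View pics/s5.png

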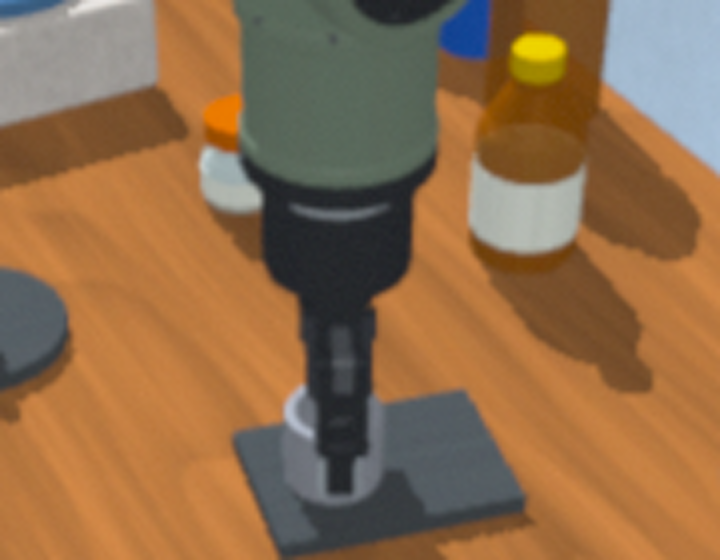

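View pics/w5.png

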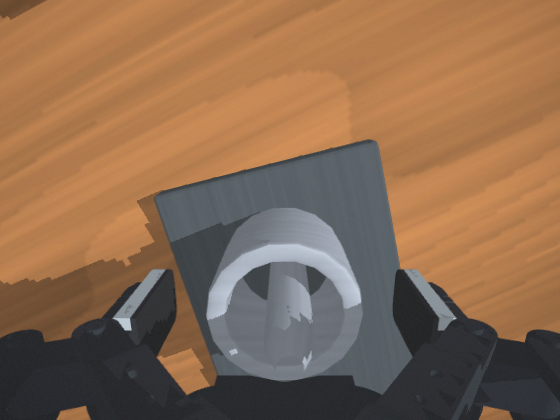

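The jaws are open and clear on both sides. The sleeve stands on the plate with the post through its bore at (288,310). Retreating straight up.

Emit:
move_arm:
  plan:
    - [0,0,-0.4,0,0,0]
    - [0,0,-0.8,0,0,0]
    - [0,0,-1,0,0,0]
    - [0,0,-1,0,0,0]
    - [0,0,-1,0,0,0]

```text
clock: 10.15
position: [0.6208, 0.1156, 0.1309]
tool_rot: [3.141, 0.0, 2.694]
force: [-0.1, -0.2, -0.4]
grip_width: 0.0854
```

Emit:
move_arm:
  plan:
    - [0,0,-0.8,0,0,0]
    - [-0.4,0,-0.6,0,0,0]
    - [-0.8,0,0,0,0,0]
    - [-0.8,0,0,0,0,0]
    - [-0.8,0,0,0,0,0]

```text
clock: 10.65
position: [0.6846, 0.0849, 0.1652]
tool_rot: [3.141, 0.001, 2.694]
force: [-0.9, 0.4, 0.3]
grip_width: 0.0855
```

Emit:
move_arm:
  plan:
    - [0,0,0,0,0,0]
    - [0,0,0,0,0,0]
    - [0,0,0,0,0,0]

```text
clock: 10.95
position: [0.6833, 0.0858, 0.1644]
tool_rot: [3.141, -0.0, 2.694]
force: [-0.9, 0.9, -1.0]
grip_width: 0.0855
```

```bash
python3 - <<'E'
from h import *
delta([.6207,.1153,.0244])
th=np.linspace(0,2*np.pi,60)
out=[]
for n,(x,y) in(('side',(220,110)),('wrist',(180,100))):
    c=viewer.camera_info(n); im=viewer.grab_frame(n)[:,:,::-1].copy()
    if n=='wrist': cv2.imwrite('pics/w6raw.png',im)
    raw=im.copy()
    for zz,col in((.012,(0,255,0)),(.057,(0,255,255))):
        p=proj(c,[(.6207+.027*np.cos(t),.1153+.027*np.sin(t),zz) for t in th]);cv2.polylines(im,[(p*8).round().astype(int)],True,col,1,cv2.LINE_AA,3)
    if n=='side':
        cv2.imwrite('pics/s6.png',np.hstack([cv2.resize(q[y:y+110,x:x+130],None,fx=3,fy=3,interpolation=cv2.INTER_CUBIC) for q in(raw,im)]))
    else: cv2.imwrite('pics/w6.png',im)
E
```

```text
10.95 [0.6833 0.0858 0.1644] [ 3.1414e+00 -3.0000e-04  2.6942e+00] [-0.9  0.9 -1. ] 0.0855 q [-0.26  0.69  0.09  1.48 -0.07  0.97  0.96]
units [ 2.77 -0.02  5.6 ]
```

View pics/s6.png

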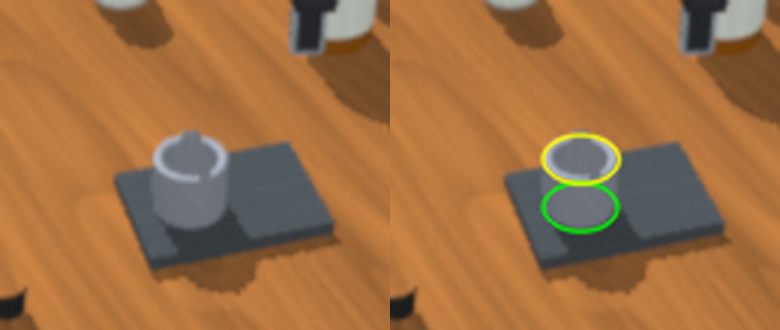

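View pics/w6.png

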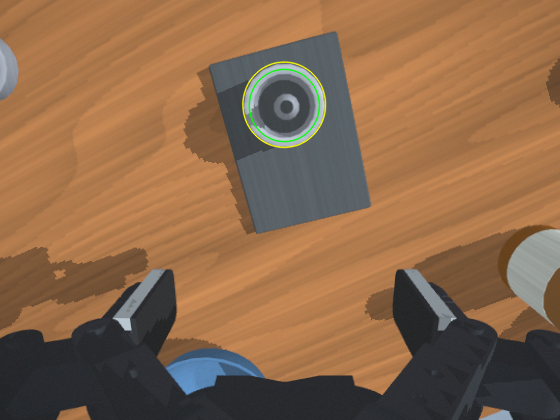

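The sleeve stands flat and concentric with the post. The modelled rims for a seated sleeve (z = 12 and 57 mm) overlay it in both views, at (285,105) in the wrist view. The gripper is clear, so I'm handing in.

```bash
python3 -c "
from workcell import workorder
print(workorder.job_done())"
```

```text
the job is handed in; nothing more can be done
None
```

The sleeve is standing flat on the rectangular plate with the post through its bore, and the job was handed in at about 11 s.

- **Placing:** I gripped it, lifted it and lowered it in the gripper to contact at TCP z = 24.5 mm, where 24.4 mm was expected. The contact force was about 6 N upward. I then opened the jaws and backed off upwards.
- **Last checks:** The side and wrist pictures both match the drawn outline of a seated sleeve to within about 1–2 px. The tool force is near zero and the gripper is open and well clear.
- **Low ring:** I never went near it, but I took no picture of it at the end.
- **One small disagreement:** The measured opening on the sleeve was 51–52 mm instead of 54 mm. The grip held without any visible slip.

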